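# Refit the grease tray of the contact grill

## Robot

A 7-joint arm with a two-finger parallel gripper is mounted at the origin on the work surface. World frame = base frame: x ahead of the robot, y to its left, z up, the work surface at z = 0. Lengths are in m, angles in rad, forces in N, time in s.
With the tool pointing down it reaches from about 0.425 to 0.825 m from the base axis. Payload 3.6 kg.
Tool frame: the origin (TCP) lies midway between the tips of the shut fingers; the grasp point (between the pads) lies 19 mm behind it (arm.grip_depth is the z of the grasp point in the tool frame, in m); z points along the fingers, y is the line along which they close (so a half turn about z gives the same grasp; the last joint's range is limited). The gripper opens to 93 mm and grips with 3 to 60 N. Pads are 15 mm wide; open, the fingers measure 128 mm over their backs; the gripper's body (75 mm by 188 mm) begins 65 mm behind the grasp point.
Start: joints at [1.284, 0.615, -0.013, 1.423, 0.008, 1.103, -0.04], TCP at [0.167, -0.628, 0.219] pointing down, gripper open.
Joint ranges: [-3.12, 3.12], [-0.3, 2.06], [-1.34, 1.32], [0.26, 2.42], [-1.36, 4.5], [0.01, 1.98], [-2.84, 2.84]. Speed limits (rad/s): [2.79, 2.79, 3.14, 3.14, 3.14, 3.14, 3.14].

## Interface

Orientations are given as a unit quaternion [x, y, z, w].
In Python, from rig import arm, viewer gives the robot as it stands. The module is installed in compiled form; this text tells all that it offers.
- The arm moves only by the tool step_arm, never from a script. Its argument "increments" is a list that holds one entry, the list of rows, each a list of 7 numbers: the turn, a rotation vector about the world's x, y, z in degrees, then the shift along the world's x, y, z in m, then the opening, from 0 (shut) to 1 (fully open). In form: [[[wx, wy, wz, tx, ty, tz, grip], ...]]. A call has 1 to 8 rows; each row is the pose to reach, as a shift and turn from the pose commanded when the call began; what a row does not reach only later rows make up. A row lasts 1/8 s, in which the tool goes at most 62.5 mm and 10.7 degrees, less where a joint would pass 70% of its speed; a pose out of reach is approached as far as the arm can. A call with a gripper value outside its range is refused whole. The fingers move at their own pace and stop on an object; the grip force is fixed at half the most. Time passes only in rows, so rows that repeat a pose let the fingers close. It gives the time, the measured TCP pose, the force, the opening and the grip force at its end, in the units of the state.
- arm.read_state(): the state, without advancing time (a new reading comes with each control period).
- viewer.camera(name): name is "scene" or "top"; returns the picture (480x640x3 uint8, blue, green, red); there is no depth.
- viewer.camera_model(name): a dict with "mtx" (3x3 intrinsics, pixels), "distortion" ([k1, k2, p1, p2, k3] as OpenCV has them; the pictures are not rectified), "extrinsics" (4x4, takes a point from camera to world coordinates). Camera axes: x right, y up, looking along -z (the intrinsics and any distortion apply to the point x, -y, -z); pixel columns grow to the right and rows downward; lengths in m; the calibration is good to about 2 mm. A picture is of the moment at which its call begins. camera_model takes no time and is no camera call.
- arm.sign_off(): hands the job in; it is judged then, once.
The state is a dict: "time": time; "joints": joint angles; "joint_velocities": joint speeds; "joint_torque": joint torques, N m; "eef_pos": TCP position; "ee_rot": TCP orientation; "contact_force": force on the tool from outside, world axes, zero at the start; "torque": the same for the moment, N m; "grip_width": finger opening in m; "grip_force": force on a finger pad.
Only numpy, scipy, OpenCV 4.12 (cv2) and the standard library are available. Lean on these libraries where they do the work, as an engineer would, in place of code of your own. Each camera call takes 0.05 s, during which the arm holds its last target. There are 200 camera calls.

## Task

The grill's grease tray is tucked handle-first under the low shelf. Draw it out, set it down on the worktop clear of the shelf, take it again by its handle end and slide it nose first into the slot at the foot of the grill until it is fully home, its end plate against the grill's front. Leave the other things standing where they are.

Things in the scene. Friction and masses are not known exactly. Their poses are not given: they have to be found in the camera images.
- tray: grease tray, dark steel, 0.16 kg, flat on the worktop, handle end under the low shelf, 60 to 85 mm of its nose end out towards the robot. Pan 140 mm long (x), 56 wide (y), 16 high, open on top, walls 4. Origin: centre of the pan's underside; z up, +x to the nose (plain end, x = +70), which enters the slot first. At the other end an upright end plate 92 wide, 30 high, x = -70 to -75 mm.
- handle (a point): middle of the tray's handle at its underside, 97.5 mm behind the tray's origin (x = -97.5 mm, axes as the tray's). The handle is an upright fin along the tray's x axis, outside the end plate: 45 mm long (x = -75 to -120 mm), 14 mm wide, 26 mm high, reaching down to the worktop.
- riser: low grey shelf on four thin legs, fixed, left or right of the grill: 240 mm deep (x), 230 wide (y), board from 73 to 85 mm above the worktop, legs 16 mm thick at x = +-105, y = +-103 mm, open underneath on all sides. Origin: on the worktop under its centre; its front edge (x = -120 mm) faces roughly to the robot.
- grill: steel contact grill, fixed, 240 mm deep (x), 230 wide (y). Origin: centre of its underside; front face at x = -120 mm, facing roughly to the robot. The lowest 50 mm is a base with the tray's slot in the middle of its front; a 26 mm knob sticks out 12 mm at y = +90 mm. Above the base the body is set back 70 mm; overall height 193 mm.
- slot (a point): middle of the slot's mouth at worktop level, in the grill's front face; +x points into the slot, z up. Slot 60 mm wide, 21 high, 150 deep; its floor is the worktop; black-lined sides flare to about 70 mm at the mouth, open on top for the first 35 mm. Home: the tray's end plate meets the front face, tray origin at x = +70 mm here, plate and handle outside.
- shaker: bystander: glass jar with steel cap, 56 mm across, 60 mm tall, standing on top of the low shelf. Origin: centre of its underside.
- tin: bystander: food tin with paper label, 80 mm across, 50 mm tall, standing on top of the low shelf. Origin: centre of its underside.
- squeeze: bystander: white squeeze bottle, 60 mm across, 160 mm tall, on the worktop between grill and shelf. Origin: centre of its underside.
- ramekin: bystander: white ceramic ramekin (small open cup), 72 mm across, 45 mm tall, on the worktop in the middle. Origin: centre of its underside.
- tape: bystander: yellow tape measure, 75 x 45 x 65 mm, standing on the worktop at the left. Origin: centre of its underside.
- jug: bystander: yellow oil jug with handle, 136 mm across (its handle reaches 105 mm from the axis), 247 mm tall, 1.6 kg, at the right. Origin: centre of its underside.
- mug: bystander: white mug, 84 mm across, 95 mm tall, on the worktop at the left. Origin: centre of its underside.
Not all that is in view belongs to the job. Leave any blue, orange or yellow look-alike of the tray alone.

How it is judged:
On the way:
1. the tray lies flat on the worktop, clear of the low shelf, with the fingers off it (horizontal distance between tray and riser above 0.24 m and height (world z) of tray below 0.006 m and angle between tray's own z axis and vertical below 0.1 rad and contact force between the fingers and tray below 0.1 N), for 0.1 s.
At the end, for the whole second after the job is handed in: The tray is in the grill's slot nose first and fully home: end plate within 5 mm of the grill's front face, within 5 mm of the slot's middle line, straight to 0.06 rad, flat on the worktop, at rest and released (x of tray in the frame of slot between 0.065 and 0.074 m and y of tray in the frame of slot between -0.005 and 0.005 m and z of tray in the frame of slot below 0.005 m and angle between the x axis of tray and the x axis of slot, either way round below 0.06 rad and angle between tray's own z axis and vertical below 0.06 rad and linear speed of tray below 0.01 m/s and contact force between the fingers and tray below 0.1 N); the robot touches nothing.
It fails at once if a bystander is shifted by more than 40 mm (distance of any of shaker, tin, squeeze, ramekin, tape, jug, mug from where it was at the start of the episode above 0.04 m).
It fails at once if a bystander is knocked over (angle between any of shaker, tin, squeeze, ramekin, tape, jug, mug's own z axis and vertical above 0.5 rad).
It also fails if it takes over 72 s, if anything falls off the work surface, if the arm or the gripper's body presses on something with over 40 N, if the wrist force passes 120 N, or if a joint passes its speed limit or range.

## Working session

There is one attempt and no reset: what is moved stays moved. The work goes in short steps, Python scripts to look and compute and a tool call to move; the robot and the scene stay as the last step left them, time stands still between calls to the robot, and variables do not carry over. Pictures are saved under pics/ and viewed, at most 10 in all, crops included, and the job is handed in when it is done.

Besides the shell and the picture viewer there is one more tool, called after "Request:" as name(argument=value, ...), one argument or row to a line, values as JSON. step_arm: Moves the arm, as the interface text tells. Its arguments: {"type":"object","properties":{"increments":{"type":"array"}},"required":["increments"]}

```bash
mkdir -p pics; cat > h.py <<'E'
import numpy as np, cv2
from rig import arm, viewer
def ray(name,px):
    m=viewer.camera_model(name);K=np.array(m["mtx"]);D=np.array(m["distortion"]);E=np.array(m["extrinsics"])
    p=cv2.undistortPoints(np.array(px,float).reshape(-1,1,2),K,D).reshape(-1,2)
    d=np.c_[p[:,0],-p[:,1],-np.ones(len(p))]@E[:3,:3].T
    return E[:3,3],d
def atz(name,px,z):
    o,d=ray(name,px); return o+d*((z-o[2])/d[:,2])[:,None]
def proj(name,P):
    m=viewer.camera_model(name);K=np.array(m["mtx"]);D=np.array(m["distortion"]);E=np.linalg.inv(np.array(m["extrinsics"]))
    c=np.array(P,float).reshape(-1,3)@E[:3,:3].T+E[:3,3]
    return cv2.projectPoints(c*[1,-1,-1],np.zeros(3),np.zeros(3),K,D)[0].reshape(-1,2)
def tri(a,b):
    # a: pixel in scene, b: pixel in top
    o1,d1=ray("scene",[a]);o2,d2=ray("top",[b]);d1=d1[0];d2=d2[0]
    s=np.linalg.lstsq(np.c_[d1,-d2],o2-o1,rcond=None)[0]
    p=o1+s[0]*d1;q=o2+s[1]*d2
    return (p+q)/2,np.linalg.norm(p-q)
E
python3 - <<'E'
from h import *
for n in("scene","top"):
    cv2.imwrite(f"pics/{n}0.png",viewer.camera(n)); print(n,np.round(viewer.camera_model(n)["extrinsics"],3).tolist())
s=arm.read_state();print(s["eef_pos"],s["ee_rot"],s["grip_width"],arm.grip_depth)
E
```

```text
scene [[-0.361, -0.716, 0.598, 1.318], [0.933, -0.277, 0.23, 0.25], [0.001, 0.641, 0.767, 1.08], [0.0, 0.0, 0.0, 1.0]]
top [[-0.053, 0.972, -0.228, 0.243], [-0.999, -0.051, 0.016, -0.014], [0.004, 0.229, 0.973, 1.513], [0.0, 0.0, 0.0, 1.0]]
[ 0.16678566 -0.62749798  0.21761996] [ 9.91573937e-01  1.29536856e-01 -1.73511112e-04 -1.14014534e-03] 0.09291275777556572 -0.0188
```

View pics/scene0.png

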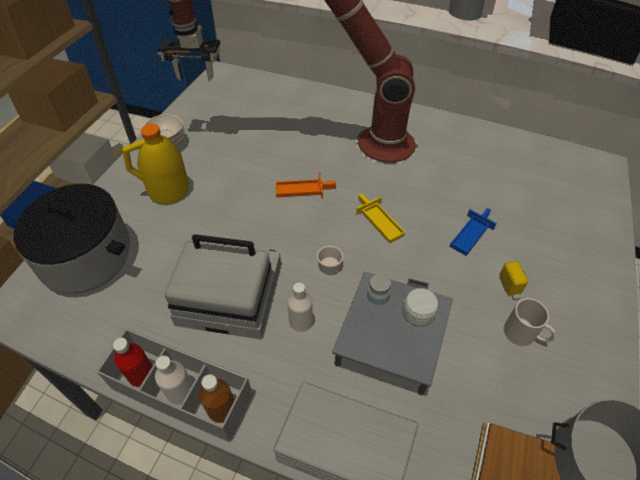

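View pics/top0.png

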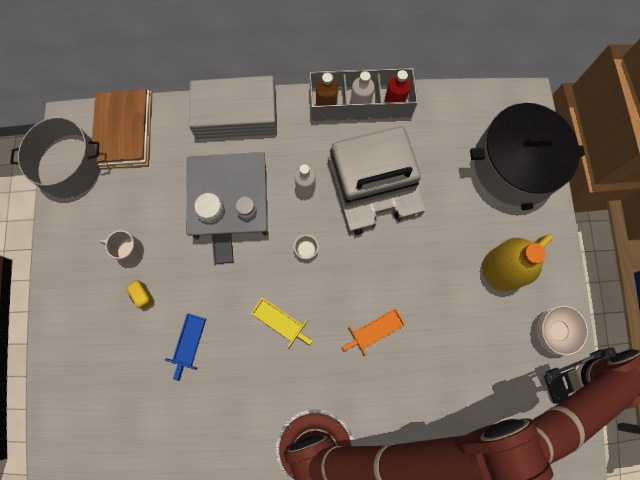

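The scene view shows the grill at about (222,285), the shelf at (393,328), the squeeze bottle at (300,307) and the ramekin at (330,260). In the top view the tray's nose is at (223,248) in front of the shelf, and the grill's slot is near (385,220). Next I'll enlarge both regions.

```bash
python3 - <<'E'
import cv2,numpy as np
t=cv2.imread("pics/top0.png");s=cv2.imread("pics/scene0.png")
g=lambda a:np.uint8(255*(a/255.)**.6)
cv2.imwrite("pics/topc.png",g(cv2.resize(t[130:280,180:440],None,fx=3,fy=3,interpolation=cv2.INTER_CUBIC)))
cv2.imwrite("pics/scenec.png",g(cv2.resize(s[225:395,160:460],None,fx=2.6,fy=2.6,interpolation=cv2.INTER_CUBIC)))
E
```

```text
(no output)
```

View pics/topc.png

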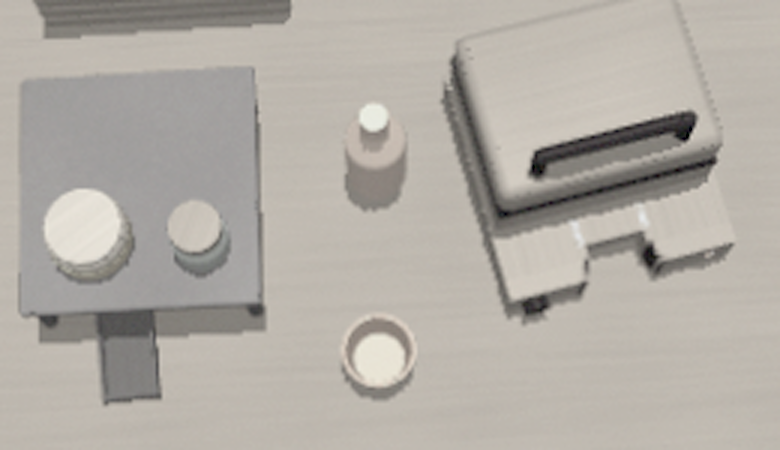

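View pics/scenec.png

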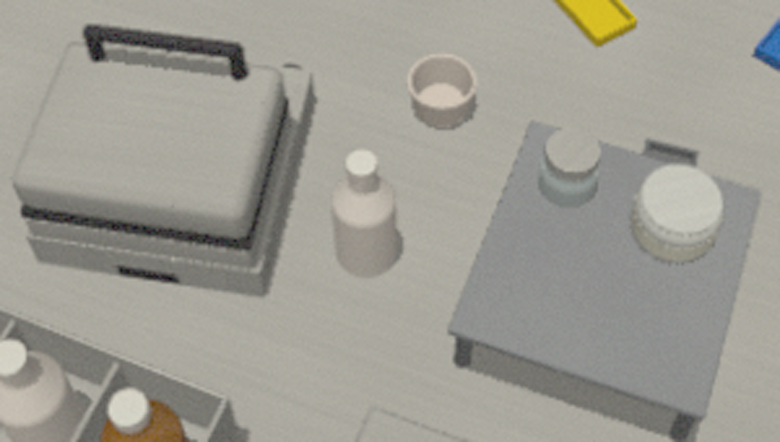

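The top crop shows the tray nose's lower corners at crop (106,404) and (160,398). The grill's front edge at base-top height runs (510,303)–(735,243), with the slot notch between (585,283) and (655,270). The shelf corners are (20,314), (262,304), (22,82) and (253,68). In the scene crop they are (532,122) and (760,190) at the front and (450,332) and (705,415) at the back. The tray nose edge there is (645,143)–(697,155).

```bash
cat > fit.py <<'E'
from h import *
from scipy.optimize import least_squares
T=lambda u,v:(180+u/3-.33,130+v/3-.33); S=lambda u,v:(160+u/2.6-.3,225+v/2.6-.3)
def tf(p,L):
    c,s=np.cos(p[2]),np.sin(p[2]);L=np.array(L,float)
    return np.c_[p[0]+c*L[:,0]-s*L[:,1],p[1]+s*L[:,0]+c*L[:,1],L[:,2]]
def fit(obs,p0,free_h=False):
    def r(p):
        return np.concatenate([((proj(n,tf(p,[L]))-np.array(px))[0]) for n,px,L in obs])
    f=least_squares(r,p0,loss="soft_l1"); return f.x,r(f.x).reshape(-1,2)
E
python3 - <<'E'
from fit import *
for a,b in [(S(532,122),T(262,304)),(S(760,190),T(20,314)),(S(450,332),T(253,68)),(S(705,415),T(22,82)),(S(645,143),T(160,398)),(S(697,155),T(106,404))]:
    p,e=tri(a,b);print("tri",np.round(p,4),round(e,4))
print("nose z0",atz("top",[T(106,404),T(160,398)],0).round(4).tolist())
print("sides z.016",atz("top",[T(99,320),T(105,391),T(156,312),T(159,386)],.016).round(4).tolist())
ris=[("top",T(262,304),[-.12,-.115,.085]),("top",T(20,314),[-.12,.115,.085]),("top",T(253,68),[.12,-.115,.085]),("top",T(22,82),[.12,.115,.085]),
("scene",S(532,122),[-.12,-.115,.085]),("scene",S(760,190),[-.12,.115,.085]),("scene",S(450,332),[.12,-.115,.085]),("scene",S(705,415),[.12,.115,.085])]
p,r=fit(ris,[.75,.2,0]);print("riser",p.round(4),r.round(1).tolist())
gr=[("top",T(510,303),[-.12,.115,.05]),("top",T(735,243),[-.12,-.115,.05]),("scene",S(265,293),[.12,.115,0]),("scene",S(313,72),[-.12,.115,.05])]
p,r=fit(gr,[.75,-.2,0]);print("grill",p.round(4),r.round(1).tolist())
print("slot",tf(p,[[-.12,0,0]]).round(4))
np.save("grill.npy",p)
im=cv2.imread("pics/top0.png");im2=cv2.imread("pics/scene0.png")
# overlay
sc=4
def crop(im,x0,y0,x1,y1):return cv2.resize(im[y0:y1,x0:x1],None,fx=sc,fy=sc,interpolation=cv2.INTER_CUBIC)
c=crop(im,320,120,440,250);
def line(A,B,col):
    q=(proj("top",np.r_[tf(p,[A]),tf(p,[B])])-[320,120]+.5)*sc
    cv2.line(c,tuple(map(int,q[0])),tuple(map(int,q[1])),col,1)
f=-.12
for z,col in((.05,(0,0,255)),(0,(255,0,0))):
    line([f,.115,z],[f,-.115,z],col);line([f,.115,z],[.12,.115,z],col);line([f,-.115,z],[.12,-.115,z],col)
    line([f,.03,z],[f+.035,.03,z],col);line([f,-.03,z],[f+.035,-.03,z],col);line([f+.035,.03,z],[f+.035,-.03,z],col)
    line([f,.035,z],[f,.035,z],(0,255,0))
c=np.uint8(255*(c/255.)**.6);cv2.imwrite("pics/ov1.png",c)
o=atz("top",[(180+380/3,130+358/3)],.02);print("ramekin~",o.round(3))
E
```

```text
tri [0.6101 0.1036 0.0768] 0.0022
tri [0.6114 0.3321 0.082 ] 0.0002
tri [0.85   0.1056 0.0765] 0.002
tri [0.848  0.3338 0.0797] 0.0007
tri [0.5398 0.2124 0.0011] 0.0006
tri [0.5361 0.2666 0.0022] 0.0021
nose z0 [[0.5367, 0.2659, 0.0], [0.5401, 0.2123, 0.0]]
sides z.016 [[0.6182, 0.2691, 0.016], [0.5466, 0.2638, 0.016], [0.6233, 0.2124, 0.016], [0.5489, 0.2107, 0.016]]
riser [0.7307 0.2186 0.0055] [[-0.4, -1.1], [-0.5, 0.2], [-0.1, -1.5], [-0.7, -1.3], [-0.6, -1.6], [0.7, -1.0], [-1.1, -1.4], [0.3, -0.0]]
grill [ 0.7481 -0.2205  0.21  ] [[-0.1, -0.3], [0.1, 0.0], [-0.0, 0.5], [0.1, -1.8]]
slot [[ 0.6307 -0.2456  0.    ]]
ramekin~ [[ 0.564 -0.007  0.02 ]]
```

View pics/ov1.png

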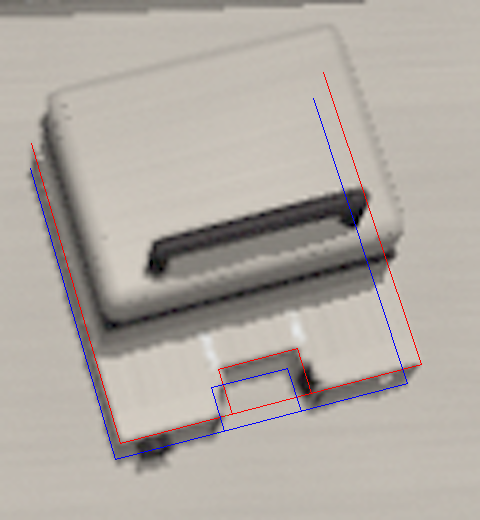

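The overlay lines up with the grill's front edge and slot notch, so the grill yaw is about 0.21 and the slot about (0.631, -0.246). The tray's nose centre is about (0.538, 0.239). I'll move now.

Request:
step_arm(
  increments=[
    [[0,0,10,0.03,0.047,0.03,0.85],[0,0,20,0.06,0.095,0.06,0.85],[0,0,30,0.09,0.14,0.08,0.85],[0,0,40,0.12,0.19,0.08,0.85],[0,0,50,0.15,0.237,0.08,0.85],[0,0,60,0.18,0.285,0.08,0.85],[0,0,70,0.21,0.33,0.08,0.85],[0,0,80,0.233,0.378,0.08,0.85]],
  ],
)

```text
time: 1.1
eef_pos: [0.4007, -0.2485, 0.2984]
ee_rot: [0.674, 0.739, 0.0, -0.0]
contact_force: [0.3, 0.2, -0.5]
grip_width: 0.079
grip_force: 0.0
```

Request:
step_arm(
  increments=[
    [[0,0,10,0.02,0.06,0,0.85],[0,0,20,0.04,0.12,0,0.85],[0,0,30,0.06,0.18,0,0.85],[0,0,40,0.08,0.24,0,0.85],[0,0,50,0.1,0.3,0,0.85],[0,0,60,0.12,0.36,0,0.85],[0,0,70,0.14,0.42,0,0.85],[0,0,80,0.155,0.47,0,0.85]],
  ],
)

```text
time: 2.1
eef_pos: [0.5554, 0.2215, 0.298]
ee_rot: [0.042, 0.999, -0.0, -0.0]
contact_force: [0.4, -0.5, 0.6]
grip_width: 0.0786
grip_force: 0.0
```

```bash
cat >> h.py <<'E'
def st():
    from scipy.spatial.transform import Rotation as R
    s=arm.read_state();r=R.from_quat(s["ee_rot"]).as_matrix()
    print("t",round(s["time"],2),"p",np.round(s["eef_pos"],4),"yaw",round(np.degrees(np.arctan2(r[1,0],r[0,0])),2),"z",r[:,2].round(3),"w",round(s["grip_width"],4),"gf",round(s["grip_force"],1),"F",np.round(s["contact_force"],1),"q7",round(s["joints"][6],2))
E
python3 - <<'E'
from h import *
st()
print(atz("top",[(188,315),(205,318),(168,360),(197,368),(262,299),(253,311),(303,322),(312,344),(349,332),(404,324),(345,348)],.01).round(3).tolist())
E
```

```text
t 2.1 p [0.5554 0.2215 0.298 ] yaw 175.19 z [-0.001 -0.001 -1.   ] w 0.0786 gf 0.0 F [ 0.4 -0.5  0.6] q7 0.67
[[0.39, 0.345, 0.01], [0.379, 0.295, 0.01], [0.264, 0.404, 0.01], [0.238, 0.321, 0.01], [0.426, 0.129, 0.01], [0.393, 0.156, 0.01], [0.354, 0.014, 0.01], [0.291, -0.008, 0.01], [0.319, -0.115, 0.01], [0.333, -0.274, 0.01], [0.275, -0.101, 0.01]]
```

Request:
step_arm(
  increments=[
    [[0,0,7.8,0.005,0.0185,-0.04,0.85],[0,0,7.8,0.005,0.0185,-0.1,0.85],[0,0,7.8,0.005,0.0185,-0.16,0.85],[0,0,7.8,0.005,0.0185,-0.22,0.85],[0,0,7.8,0.005,0.0185,-0.26,0.85],[0,0,7.8,0.005,0.0185,-0.28,0.85],[0,0,7.8,0.005,0.0185,-0.293,0.85],[0,0,7.8,0.005,0.0185,-0.293,0.85]],
  ],
)

```text
time: 3.1
eef_pos: [0.5602, 0.2385, 0.0058]
ee_rot: [-0.023, 1.0, 0.0, 0.0]
contact_force: [0.7, -0.3, 0.7]
grip_width: 0.079
grip_force: 0.0
```

Request:
step_arm(
  increments=[
    [[0,0,0,0,0,0,0.4],[0,0,0,0,0,0,0.4],[0,0,0,0,0,0,0.4],[0,0,0,0,0,0,0.4]],
  ],
)

```text
time: 3.6
eef_pos: [0.5605, 0.2394, 0.0067]
ee_rot: [-0.024, 1.0, 0.001, 0.001]
contact_force: [-0.7, 0.7, 4.6]
grip_width: 0.0556
grip_force: 29.8
```

Request:
step_arm(
  increments=[
    [[0,0,0,-0.01,-0.0005,0,0.4],[0,0,0,-0.03,-0.0015,0,0.4],[0,0,0,-0.055,-0.003,0,0.4],[0,0,0,-0.08,-0.004,0,0.4],[0,0,0,-0.105,-0.005,0,0.4],[0,0,0,-0.13,-0.0065,0,0.4],[0,0,0,-0.145,-0.007,0,0.4],[0,0,0,-0.145,-0.007,0,0.4]],
  ],
)

```text
time: 4.6
eef_pos: [0.4138, 0.2315, 0.0067]
ee_rot: [-0.024, 1.0, -0.0, 0.0]
contact_force: [-1.6, -0.9, 12.3]
grip_width: 0.0557
grip_force: 29.7
```

Request:
step_arm(
  increments=[
    [[0,0,0,0,0,0,0.85],[0,0,0,0,0,0,0.85],[0,0,0,0,0,0,0.85],[0,0,0,0,0,0,0.85],[0,0,0,0,0,0.03,0.85],[0,0,0,0,0,0.08,0.85],[0,0,0,0,0,0.13,0.85],[0,0,0,0,0,0.13,0.85]],
  ],
)

```text
time: 5.6
eef_pos: [0.4167, 0.2329, 0.1386]
ee_rot: [-0.023, 1.0, 0.002, 0.003]
contact_force: [0.4, -0.8, -0.8]
grip_width: 0.0787
grip_force: 0.0
```

```bash
python3 - <<'E'
from h import *
st()
a=viewer.camera("scene");b=viewer.camera("top");cv2.imwrite("pics/s1.png",a);cv2.imwrite("pics/t1.png",b)
g=lambda a:np.uint8(255*(a/255.)**.6)
A=g(cv2.resize(a[170:310,330:530],None,fx=3,fy=3,interpolation=cv2.INTER_CUBIC)); B=g(cv2.resize(b[200:340,170:320],None,fx=3,fy=3,interpolation=cv2.INTER_CUBIC))
c=np.hstack([A,B]);c=c[:,:];print(c.shape);cv2.imwrite("pics/m1.png",cv2.resize(c,None,fx=.75,fy=.75,interpolation=cv2.INTER_AREA))
E
```

```text
t 5.6 p [0.4167 0.2329 0.1386] yaw -177.35 z [ 0.006  0.004 -1.   ] w 0.0787 gf 0.0 F [ 0.4 -0.8 -0.8] q7 0.44
(420, 1050, 3)
```

View pics/m1.png

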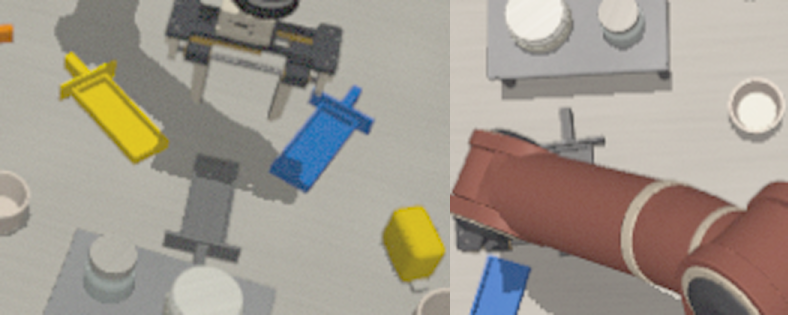

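The scene half shows the tray out in front of the shelf. Its nose edge is at (197,157)–(238,163), the end plate at (165,240)–(240,255) and the handle tip near (205,262), all clear of the shelf. The top view is blocked by the arm.

```bash
python3 - <<'E'
from h import *
f=lambda u,v:(330+u/2.25-.2,170+v/2.25-.2)
print(atz("scene",[f(197,156),f(239,163)],.016).round(3).tolist())
print(atz("scene",[f(168,233),f(241,248)],.03).round(3).tolist())
print(proj("scene",[[.392,.2035,.016],[.392,.2595,.016],[.534,.19,.03],[.532,.283,.03]]).round(1).tolist(),f(197,156),f(239,163),f(168,233),f(241,248))
E
```

```text
[[0.403, 0.204, 0.016], [0.395, 0.257, 0.016]]
[[0.544, 0.2, 0.03], [0.534, 0.287, 0.03]]
[[418.1, 236.2], [437.1, 241.7], [401.7, 269.5], [435.6, 279.0]] (417.35555555555555, 239.13333333333333) (436.02222222222224, 242.24444444444447) (404.4666666666667, 273.35555555555555) (436.9111111111111, 280.02222222222224)
```

Request:
step_arm(
  increments=[
    [[0,0,1.3,0.03,0.002,0,0.9],[0,0,1.3,0.058,0.004,-0.03,0.9],[0,0,1.3,0.058,0.004,-0.075,0.9],[0,0,1.3,0.058,0.004,-0.11,0.9],[0,0,1.3,0.058,0.004,-0.132,0.9],[0,0,1.3,0.058,0.004,-0.132,0.4],[0,0,1.3,0.058,0.004,-0.132,0.4],[0,0,1.3,0.058,0.004,-0.132,0.4]],
  ],
)

```text
time: 6.7
eef_pos: [0.4724, 0.235, 0.0028]
ee_rot: [-0.035, 0.999, -0.0, -0.001]
contact_force: [0.2, 1.2, -0.7]
grip_width: 0.0583
grip_force: 0.3
```

Request:
step_arm(
  increments=[
    [[0,0,0,0,0,0,0.4],[0,0,0,0,0,0.01,0.4],[0,0,0,0,0,0.04,0.4],[0,0,0,0,0,0.08,0.4],[0,0,0,-0.01,-0.02,0.11,0.4],[0,0,0,-0.02,-0.04,0.11,0.4]],
  ],
)

```text
time: 7.45
eef_pos: [0.4539, 0.196, 0.1164]
ee_rot: [-0.035, 0.999, 0.001, 0.003]
contact_force: [-0.3, -0.6, -2.5]
grip_width: 0.0556
grip_force: 29.9
```

```bash
python3 - <<'E'
from h import *
st()
E
```

```text
t 7.45 p [0.4539 0.196  0.1164] yaw -176.0 z [ 0.005  0.002 -1.   ] w 0.0556 gf 29.9 F [-0.3 -0.6 -2.5] q7 0.53
```

Request:
step_arm(
  increments=[
    [[0,0,-10,0.005,-0.03,0,0.4],[0,0,-20,0.01,-0.06,0,0.4],[0,0,-30,0.015,-0.09,0,0.4],[0,0,-40,0.02,-0.12,0,0.4],[0,0,-50,0.025,-0.15,0,0.4],[0,0,-60,0.03,-0.18,0,0.4],[0,0,-70,0.035,-0.21,0,0.4],[0,0,-80,0.04,-0.24,0,0.4]],
  ],
)

```text
time: 8.45
eef_pos: [0.4929, -0.0454, 0.1143]
ee_rot: [0.618, 0.786, 0.0, 0.0]
contact_force: [-0.2, -0.3, -2.6]
grip_width: 0.0557
grip_force: 29.9
```

Request:
step_arm(
  increments=[
    [[0,0,-10,0.004,-0.025,0,0.4],[0,0,-20,0.008,-0.05,0,0.4],[0,0,-30,0.012,-0.08,0,0.4],[0,0,-40,0.016,-0.11,0,0.4],[0,0,-50,0.02,-0.14,0,0.4],[0,0,-60,0.025,-0.17,0,0.4],[0,0,-70,0.03,-0.2,0,0.4],[0,0,-80,0.034,-0.2235,0,0.4]],
  ],
)

```text
time: 9.45
eef_pos: [0.5268, -0.2691, 0.1141]
ee_rot: [0.979, 0.205, 0.0, -0.0]
contact_force: [0.3, -0.0, -1.5]
grip_width: 0.0557
grip_force: 29.9
```

Request:
step_arm(
  increments=[
    [[0,0,-6,0,0,0,0.4],[0,0,-12,0,0,0,0.4],[0,0,-12,0,0,0,0.4]],
  ],
)

```text
time: 9.82
eef_pos: [0.527, -0.2674, 0.1139]
ee_rot: [0.994, 0.105, 0.0, -0.0]
contact_force: [-0.5, 1.0, -1.9]
grip_width: 0.0556
grip_force: 29.9
```

```bash
python3 - <<'E'
from h import *
st()
E
```

```text
t 9.82 p [ 0.527  -0.2674  0.1139] yaw 12.1 z [ 0.     0.001 -1.   ] w 0.0556 gf 29.9 F [-0.5  1.  -1.9] q7 -0.92
```

Request:
step_arm(
  increments=[
    [[0,0,0,0,0,-0.05,0.4],[0,0,0,0,0,-0.09,0.4],[0,0,0,0,0,-0.105,0.4],[0,0,0,0,0,-0.11,0.4],[0,0,0,0,0,-0.11,0.4],[0,0,0,0,0,-0.11,0.8],[0,0,0,0,0,-0.11,0.8],[0,0,0,0,0,-0.11,0.8]],
  ],
)

```text
time: 10.82
eef_pos: [0.5275, -0.2684, 0.0044]
ee_rot: [0.995, 0.104, 0.001, 0.0]
contact_force: [1.2, 0.0, -0.2]
grip_width: 0.0744
grip_force: 0.0
```

Request:
step_arm(
  increments=[
    [[0,0,0,0,0,0.03,0.8],[0,0,0,0,0,0.09,0.8],[0,0,0,0,0.05,0.12,0.8],[0,0,0,-0.03,0.11,0.15,0.8],[0,0,0,-0.05,0.17,0.17,0.8],[0,0,0,-0.05,0.23,0.17,0.8],[0,0,0,-0.05,0.29,0.17,0.8],[0,0,0,-0.05,0.31,0.17,0.8]],
  ],
)

```text
time: 11.82
eef_pos: [0.4765, 0.0463, 0.1743]
ee_rot: [0.994, 0.107, 0.001, -0.001]
contact_force: [-0.2, -0.6, -0.3]
grip_width: 0.0743
grip_force: 0.0
```

```bash
python3 - <<'E'
from h import *
st()
b=viewer.camera("top");cv2.imwrite("pics/t2.png",b)
g=lambda a:np.uint8(255*(a/255.)**.6)
cv2.imwrite("pics/m2.png",g(cv2.resize(b[185:320,320:470],None,fx=4.4,fy=4.4,interpolation=cv2.INTER_CUBIC)))
E
```

```text
t 11.82 p [0.4765 0.0463 0.1743] yaw 12.34 z [ 0.001  0.002 -1.   ] w 0.0743 gf 0.0 F [-0.2 -0.6 -0.3] q7 -1.5
```

View pics/m2.png

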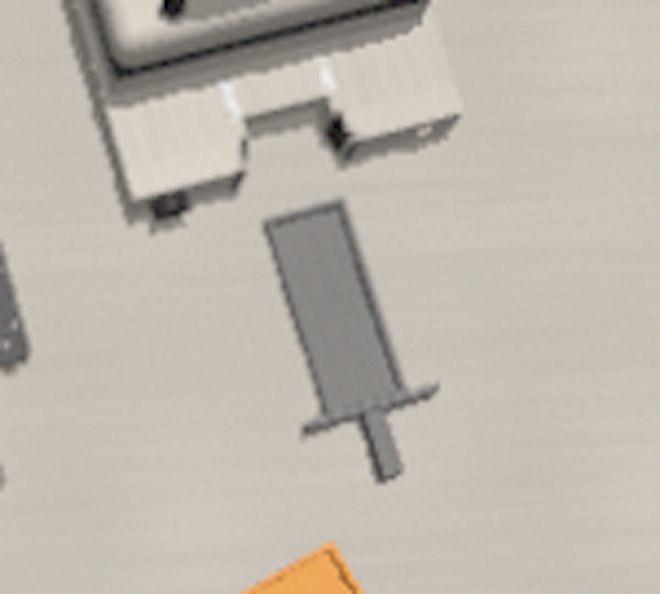

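The tray lies nose towards the slot: nose corners (265,222) and (343,202), rear pan corners (325,418) and (403,392), handle end (390,477). The notch's back corners are about (245,122) and (330,100), and the mouth corners about (243,175) and (342,155).

```bash
python3 - <<'E'
from fit import *
G=lambda u,v:(320+u/4.4-.39,185+v/4.4-.39)
o=[("top",G(265,222),[.07,.028,.016]),("top",G(343,202),[.07,-.028,.016]),("top",G(325,416),[-.07,.028,.016]),("top",G(403,390),[-.07,-.028,.016]),
("top",G(303,428),[-.073,.046,.03]),("top",G(438,386),[-.073,-.046,.03]),("top",G(383,481),[-.12,.007,0.01]),("top",G(401,472),[-.12,-.007,.01])]
p,r=fit(o,[.54,-.266,.21]);print("tray",p.round(4),r.round(1).tolist())
g=np.load("grill.npy")
for k in(G(287,112),G(292,167)):
    q=atz("top",[k],.05)[0];d=q[:2]-g[:2];c,s=np.cos(g[2]),np.sin(g[2]);print("in grill frame",(c*d[0]+s*d[1]).round(4),(-s*d[0]+c*d[1]).round(4))
sl=tf(g,[[-.12,0,0]])[0];d=p[:2]-sl[:2];print("tray in slot",(c*d[0]+s*d[1]).round(4),(-s*d[0]+c*d[1]).round(4),(p[2]-g[2]).round(4))
print("handle",tf(p,[[-.0975,0,0]]).round(4), "final handle",tf(g,[[-.12+.07-.0975,0,0]]).round(4))
im=cv2.imread("pics/t2.png");c4=cv2.resize(im[185:320,320:470],None,fx=4.4,fy=4.4,interpolation=cv2.INTER_CUBIC)
E
```

```text
tray [ 0.5367 -0.2662  0.2344] [[-0.6, -0.6], [-0.5, -1.3], [0.6, 0.3], [1.0, 0.7], [0.7, -0.4], [0.1, 0.1], [-0.7, 0.1], [-0.3, 0.8]]
in grill frame -0.0879 -0.0016
in grill frame -0.125 0.0062
tray in slot -0.0962 -0.0006 0.0243
handle [[ 0.4419 -0.2889  0.    ]] final handle [[ 0.6038 -0.2513  0.    ]]
```

Request:
step_arm(
  increments=[
    [[0,0,0,-0.005,-0.055,0,0.5],[0,0,0,-0.01,-0.11,0,0.5],[0,0,0,-0.015,-0.165,0,0.5],[0,0,0,-0.02,-0.22,0,0.5],[0,0,0,-0.03,-0.28,-0.02,0.5],[0,0,0,-0.0345,-0.335,-0.06,0.5],[0,0,0,-0.0345,-0.335,-0.11,0.5],[0,0,0,-0.0345,-0.335,-0.11,0.5]],
  ],
)

```text
time: 12.88
eef_pos: [0.4388, -0.2928, 0.0604]
ee_rot: [0.995, 0.103, -0.004, -0.003]
contact_force: [-0.3, 0.6, 0.5]
grip_width: 0.0465
grip_force: 0.0
```

Request:
step_arm(
  increments=[
    [[0,0,0,0,0,-0.03,0.5],[0,0,0,0,0,-0.05,0.5],[0,0,0,0,0,-0.06,0.5],[0,0,0,0,0,-0.06,0.5],[0,0,0,0,0,-0.06,0.0],[0,0,0,0,0,-0.06,0.0],[0,0,0,0,0,-0.06,0.0],[0,0,0,0,0,-0.06,0.0]],
  ],
)

```text
time: 13.88
eef_pos: [0.4424, -0.2926, 0.0039]
ee_rot: [0.994, 0.105, -0.0, -0.0]
contact_force: [1.2, 0.5, 0.9]
grip_width: 0.0137
grip_force: 29.7
```

```bash
python3 - <<'E'
from h import *
st()
E
```

```text
t 13.88 p [ 0.4424 -0.2926  0.0039] yaw 12.02 z [-0.     0.001 -1.   ] w 0.0137 gf 29.7 F [1.2 0.5 0.9] q7 -0.79
```

Request:
step_arm(
  increments=[
    [[0,0,0,0.009,0.005,0,0],[0,0,0,0.018,0.0105,0,0],[0,0,0,0.028,0.0125,0,0],[0,0,0,0.038,0.0147,0,0],[0,0,0,0.0475,0.0168,0,0],[0,0,0,0.057,0.0188,0,0],[0,0,0,0.067,0.021,0,0]],
  ],
)

```text
time: 14.75
eef_pos: [0.5082, -0.2724, 0.0039]
ee_rot: [0.995, 0.104, -0.002, -0.0]
contact_force: [-4.8, -0.1, 6.1]
grip_width: 0.0138
grip_force: 29.9
```

```bash
python3 - <<'E'
from h import *
st()
E
```

```text
t 14.75 p [ 0.5082 -0.2724  0.0039] yaw 11.96 z [-0.003 -0.    -1.   ] w 0.0138 gf 29.9 F [-4.8 -0.1  6.1] q7 -0.87
```

Request:
step_arm(
  increments=[
    [[0,0,0,0.015,0.0032,0,0],[0,0,0,0.03,0.0064,0,0],[0,0,0,0.045,0.0096,0,0],[0,0,0,0.06,0.0128,0,0],[0,0,0,0.07,0.015,0,0],[0,0,0,0.08,0.017,0,0]],
  ],
)

```text
time: 15.5
eef_pos: [0.5885, -0.2552, 0.0039]
ee_rot: [0.995, 0.105, -0.002, -0.0]
contact_force: [-4.6, -1.2, 6.1]
grip_width: 0.0142
grip_force: 29.9
```

Request:
step_arm(
  increments=[
    [[0,0,0,0.005,0.001,0,0],[0,0,0,0.01,0.002,0,0],[0,0,0,0.01,0.002,0,0]],
  ],
)

```text
time: 15.88
eef_pos: [0.5996, -0.2528, 0.0039]
ee_rot: [0.994, 0.105, -0.0, 0.0]
contact_force: [-3.0, -1.3, 4.5]
grip_width: 0.0142
grip_force: 29.9
```

```bash
python3 - <<'E'
from h import *
st()
E
```

```text
t 15.88 p [ 0.5996 -0.2528  0.0039] yaw 12.02 z [-0.001 -0.    -1.   ] w 0.0142 gf 29.9 F [-3.  -1.3  4.5] q7 -0.95
```

Creep forward until contact.

Request:
step_arm(
  increments=[
    [[0,0,0,0.002,0.0004,0,0],[0,0,0,0.004,0.0008,0,0],[0,0,0,0.006,0.0012,0,0],[0,0,0,0.006,0.0012,0,0]],
  ],
)

```text
time: 16.38
eef_pos: [0.6038, -0.2521, 0.0039]
ee_rot: [0.995, 0.104, -0.002, -0.0]
contact_force: [-6.9, -0.6, 7.4]
grip_width: 0.0139
grip_force: 29.9
```

```bash
python3 - <<'E'
from h import *
st()
E
```

```text
t 16.38 p [ 0.6038 -0.2521  0.0039] yaw 11.99 z [-0.004 -0.    -1.   ] w 0.0139 gf 29.9 F [-6.9 -0.6  7.4] q7 -0.95
```

Request:
step_arm(
  increments=[
    [[0,0,0,0.002,0.0004,0,0],[0,0,0,0.004,0.0008,0,0],[0,0,0,0.004,0.0008,0,0]],
  ],
)

```text
time: 16.75
eef_pos: [0.6041, -0.252, 0.0039]
ee_rot: [0.995, 0.104, -0.006, -0.001]
contact_force: [-11.7, -0.5, 10.7]
grip_width: 0.014
grip_force: 30.0
```

Request:
step_arm(
  increments=[
    [[0,0,0,0.002,0.0004,0,0],[0,0,0,0.004,0.0008,0,0],[0,0,0,0.004,0.0008,0,0]],
  ],
)

```text
time: 17.12
eef_pos: [0.6043, -0.2519, 0.0038]
ee_rot: [0.995, 0.104, -0.01, -0.001]
contact_force: [-16.6, -0.4, 16.0]
grip_width: 0.0142
grip_force: 30.0
```

It has stopped hard at the expected depth, with force rising and no more travel. I'll ease off, release, retreat and check.

Request:
step_arm(
  increments=[
    [[0,0,0,-0.005,-0.001,0,0],[0,0,0,-0.009,-0.002,0,0],[0,0,0,-0.009,-0.002,0,0.4],[0,0,0,-0.009,-0.002,0,0.4],[0,0,0,-0.009,-0.002,0,0.4],[0,0,0,-0.009,-0.002,0.01,0.4],[0,0,0,-0.009,-0.002,0.05,0.4],[0,0,0,-0.009,-0.002,0.1,0.4]],
  ],
)

```text
time: 18.12
eef_pos: [0.604, -0.252, 0.1043]
ee_rot: [0.995, 0.104, -0.001, -0.001]
contact_force: [0.8, -0.2, -0.6]
grip_width: 0.0372
grip_force: 0.0
```

Request:
step_arm(
  increments=[
    [[0,0,0,-0.03,0.04,0.04,0.4],[0,0,0,-0.06,0.1,0.05,0.4],[0,0,0,-0.09,0.15,0.05,0.4],[0,0,0,-0.12,0.2,0.05,0.4],[0,0,0,-0.12,0.25,0.05,0.4],[0,0,0,-0.12,0.3,0.05,0.4],[0,0,0,-0.12,0.3,0.05,0.4]],
  ],
)

```text
time: 19.0
eef_pos: [0.4846, 0.0532, 0.1544]
ee_rot: [0.994, 0.109, 0.001, -0.001]
contact_force: [0.0, -1.1, 0.3]
grip_width: 0.037
grip_force: 0.0
```

```bash
python3 - <<'E'
from h import *
st()
b=viewer.camera("top");cv2.imwrite("pics/t3.png",b)
g=lambda a:np.uint8(255*(a/255.)**.6)
cv2.imwrite("pics/m3.png",g(cv2.resize(b[185:285,320:450],None,fx=6,fy=6,interpolation=cv2.INTER_CUBIC)))
E
```

```text
t 19.0 p [0.4846 0.0532 0.1544] yaw 12.53 z [ 0.002  0.003 -1.   ] w 0.037 gf 0.0 F [ 0.  -1.1  0.3] q7 -1.46
```

View pics/m3.png

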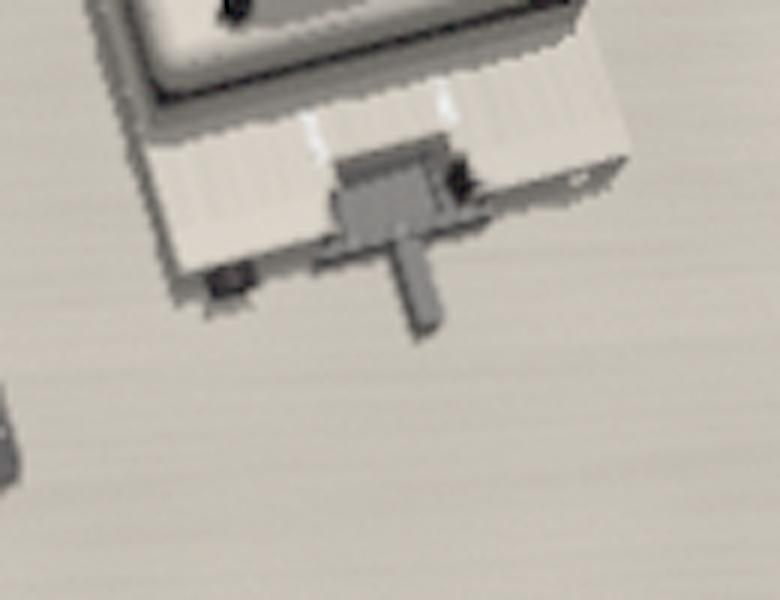

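The tray is in the slot with its plate along (315,268)–(490,215) and the handle ending at (425,335). I'll compare this with the projected home pose.

```bash
python3 - <<'E'
from fit import *
G=lambda u,v:(320+u/6-.42,185+v/6-.42)
g=np.load("grill.npy");h=tf(g,[[-.05,0,0]])[0]
L=[[-.075,.046,.03],[-.075,-.046,.03],[-.12,.007,.026],[-.12,-.007,.026]]
print((6*(proj("top",tf([h[0],h[1],g[2]],L))-[320,185]+.42)).round(0).tolist())
o=[("top",G(313,268),L[0]),("top",G(490,217),L[1]),("top",G(413,328),L[2]),("top",G(438,318),L[3])]
p,r=fit(o,[h[0],h[1],.21]);c,s=np.cos(g[2]),np.sin(g[2]);d=p[:2]-tf(g,[[-.12,0,0]])[0][:2]
print(p.round(4),r.round(1).tolist(),"in slot",(c*d[0]+s*d[1]).round(4),(-s*d[0]+c*d[1]).round(4),(p[2]-g[2]).round(3))
E
```

```text
[[315.0, 259.0], [494.0, 212.0], [417.0, 327.0], [444.0, 320.0]]
[ 0.6973 -0.2272  0.2267] [[-0.3, -0.7], [-0.2, -0.5], [0.1, 0.4], [0.5, 0.8]] in slot 0.069 0.004 0.017
```

```bash
python3 -c "
from rig import arm
print(arm.sign_off())"
```

```text
the job is handed in; nothing more can be done
None
```

I slid the tray nose first into the grill's slot, let go of it and handed the job in at about 19 s. The picture puts it about 69 mm in (home is 70 mm) and 4 mm off the middle line (5 mm allowed, so little margin), and no verdict came back.

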